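# Fit a stop rod and set its thumbscrew to a sliding fit

## Robot

A 6-joint arm with a two-finger parallel gripper is mounted at the origin on a cart in front of the work surface, level with it; the furniture and walls round the work are solid. World frame = base frame: x ahead of the robot, y to its left, z up, the work surface at z = 0. Lengths are in m, angles in degrees, forces in N, time in s.
With the tool pointing down it reaches from about 0.375 to 0.9 m from the base axis. Payload 3.1 kg.
Tool frame: the origin (TCP) lies where the fingers leave the gripper's body, on its centre line; the fingertips stand 70 mm ahead of it and the grasp point (between the pads) lies 51 mm ahead of it; z points along the fingers, y is the line along which they close (so a half turn about z gives the same grasp; the last joint's range is limited). The gripper opens to 87 mm and grips with 3 to 60 N. Pads are 19 mm wide; open, the fingers measure 117 mm over their backs; the gripper's body (75 mm by 190 mm) begins 51 mm behind the grasp point.
Start: joints at [55.376, 30.224, 82.088, -0, 67.689, -10.227], TCP at [0.258, 0.569, 0.292] pointing down, gripper open.
Joint ranges: [-176.69, 176.69], [-43.24, 126.21], [12.49, 139.97], [-82, 262], [0, 151.66], [-163.58, 163.58]. Speed limits (degrees/s): [159.86, 159.86, 180, 180, 180, 180].

## Interface

Orientations are given as a 3x3 rotation matrix whose columns are the frame's x, y, z axes.
In Python, from rig import readout, capture, calibration, bot, look_for gives the robot as it stands. The module is installed in compiled form; this text tells all that it offers.
- The arm moves only by the shell command python3 -m pendant 'ROWS'. ROWS is JSON, a list of rows, each a list of 7 numbers: the shift along the tool's x, y, z normalised to -1 to 1, where 1 is 200 mm, then the turn, a rotation vector about the tool's x, y, z normalised to -1 to 1, where 1 is 180 degrees, then the closure, from -1 (fully open) to 1 (shut). In form: [[dx, dy, dz, ax, ay, az, grip], ...]. A call has 1 to 8 rows; each row is the pose to reach, as a shift and turn from the pose commanded when the call began, along the tool's axes at that moment, turning the shorter way round; what a row does not reach only later rows make up. A row lasts 1/10 s, in which the tool goes at most 50 mm and 8.59 degrees, less where a joint would pass 70% of its speed; a pose out of reach is approached as far as the arm can. A call with a number of a shift or a turn outside -1 to 1 is refused whole. A call with a gripper value outside its range is refused whole. The fingers move at their own pace and stop on an object; the grip force is fixed at half the most. Time passes only in rows, so rows that repeat a pose let the fingers close. It gives the time, the measured TCP pose, the force, the opening and the grip force at its end, in the units of the state.
- readout.read_state(): the state, without advancing time (a new reading comes with each control period).
- capture(name): name is "scene" or "side" or "wrist"; returns (picture, depth): 384x512x3 uint8, red, green, blue; 384x512 float32, m along the optical axis (not along the pixel's ray), 0 where there is no reading.
- calibration(name): a dict with "mtx" (3x3 intrinsics, pixels), "k1" (the pictures are not rectified: a ray, as slopes to the right and down, at radius r is drawn at 1 + k1 r^2 times it, then the intrinsics apply), "T" (4x4, takes a point from camera to world coordinates); the wrist camera has in their place "mount" (4x4, takes a point from camera to tool coordinates, whose origin is the TCP and whose axes are the flange's). Camera axes: x right, y down, z forward; pixel columns grow to the right and rows downward; lengths in m; the calibration is good to about 2 mm. A picture is of the moment at which its call begins: read the wrist's pose just before it. calibration takes no time and is no camera call.
- bot.hand_in(): hands the job in; it is judged then, once.
Trained networks look in the newest picture that a camera, given by its name, has taken for a name from the list of things; names that differ only in an ending like _2 or _b are one class to them, and where a whole thing is asked for, a point or a joint stands for the part that bears it (a point fixed in the world has none). Each returns a list of dicts, best first, with "conf" (0 to 1); they miss things now and then, are a little off and sometimes report something else, mostly with a low value. They report only what shows in the picture. A call takes as long as a camera call.
- look_for(thing, camera): "extent" ([left, top, right, bottom] in pixels, round what is visible of it).
The state is a dict: "time_s": time; "joint_positions": joint angles; "qvel": joint speeds; "tau": joint torques, N m; "position": TCP position; "tcp_rot": TCP orientation; "force": force on the tool from outside, world axes, zero at the start; "moment": the same for the moment, N m; "opening": opening from 0.0 (shut) to 1.0 (fully open); "grasp_force": force on a finger pad.
Only numpy, scipy, OpenCV 4.12 (cv2) and the standard library are available. Lean on these libraries where they do the work, as an engineer would, in place of code of your own. Each camera call takes 0.05 s, during which the arm holds its last target. There are 200 camera calls.

## Task

Lift the stop rod off its grooved wooden rest, slide it nose first through the bore of the fixture's guide block until its knurled head is up against the block, and let go of it. Then turn the spade-headed thumbscrew on top of the block clockwise until it seats on the rod, and back it off a quarter turn so that the rod is a free sliding fit. Finish still gripping the thumbscrew by its head and holding it still there, as if for a mate to tighten the lock nut; leave the caliper, marker and tape roll where they are.

Things in the scene. Friction and masses are not known exactly. Their poses are not given: they have to be found in the camera images.
- rod_head (a point): Centre of the stop rod's knurled head (22 mm diameter, 32 mm long), the place to grip it. x points along the rod from head to nose; the nose tip is 116 mm ahead, the centre of mass about 45 mm ahead. The rod is one loose steel part, 130 g, lying level at the start with the whole head overhanging the end of its rest.
- rod_shoulder (a point): Point on the rod's axis at the front face of its head, 16 mm ahead of rod_head, same axes. Here the bright shank begins: 12 mm diameter, 100 mm long, its last 8 mm tapering to 6 mm diameter.
- rod_rest: Grooved block of light wood, 76 x 50 mm, 29 mm high, fixed; the rod lies in its groove with its axis 30 mm above the table and lifts straight up. Origin at the underside's centre, x along the groove.
- bore_mouth (a point): Centre of the near mouth of the bore in the guide block, 35 mm above the table; x points level along the bore, the way the rod goes in, z up. The bore is 13.6 mm in diameter, 60 mm long, open at both ends. The block is 46 mm wide, its top 58 mm above the table. The thumbscrew's vertical axis is 38 mm along x from here.
- stop_fixture: The steel fixture, fixed to the table; origin on the table below the thumbscrew's axis, axes as bore_mouth. Its base plate is 84 mm wide, 12 mm thick, from 44 mm behind the origin (6 mm before the bore's mouth) to 128 mm ahead. Ahead of the block a barrel is strapped in a V nest; with the rod home the nose stops 13 mm short of it.
- screw_grip (a point): Centre of the thumbscrew's head, on its vertical axis, 96 mm above the table when seated. The head is a flat upright paddle 34 mm wide (x), 10 mm thick (y: grip it across this), reaching 13 mm above and 12 mm below this point; x, y turn with the screw. Below it are a 9 mm neck and, from 26 mm below this point down, a slack 19 mm lock nut.
- thumb_screw (a joint): Angle of the thumbscrew in rad: 0 seated (a firm stop), growing as it is unscrewed, anticlockwise from above; it rises 2 mm a turn. It starts 1.4 to 2.7 rad unscrewed, turns with about 0.03 N m of friction and stays where it is left. At 0 the paddle's x lies along the bore. A quarter turn is 1.57.
- caliper: Steel vernier caliper lying loose on the table, 246 x 66 x 8 mm; bystander. Origin at its underside's centre.
- marker: Black felt marker with red cap lying loose on the table, 128 mm long, 16 mm thick; bystander. Origin at its underside's centre.
- tape_roll: Roll of dark tape lying flat, loose, 82 mm in diameter, 19 mm high; bystander. Origin at its underside's centre.

How it is judged (in metres and radians):
On the way, in this order (a step that is already met when the one before it is completed fails the run):
1. the rod is through the bore with its head up against the block (within 5 mm), and let go (x of rod_shoulder in the frame of bore_mouth between -0.005 and 0.004 m and y of rod_shoulder in the frame of bore_mouth between -0.003 and 0.003 m and z of rod_shoulder in the frame of bore_mouth between -0.003 and 0.003 m and angle between the x axis of rod_shoulder and the x axis of bore_mouth, either way round below 0.06 rad and contact force between the fingers and stop_rod below 0.1 N), for 0.2 s.
2. with the rod home, the thumbscrew is turned down until it seats (within 0.06 rad of the stop) (x of rod_shoulder in the frame of bore_mouth between -0.008 and 0.004 m and y of rod_shoulder in the frame of bore_mouth between -0.003 and 0.003 m and z of rod_shoulder in the frame of bore_mouth between -0.003 and 0.003 m and angle between the x axis of rod_shoulder and the x axis of bore_mouth, either way round below 0.06 rad and value of joint thumb_screw below 0.06 rad), for 0.1 s.
At the end, for the whole second after the job is handed in: The rod is still through the bore with its head within 8 mm of the block, the thumbscrew stands a quarter turn back from its seat (1.57 rad, within 0.35 rad), at rest, and the fingers still grip the thumbscrew with more than 2 N (x of rod_shoulder in the frame of bore_mouth between -0.008 and 0.004 m and y of rod_shoulder in the frame of bore_mouth between -0.003 and 0.003 m and z of rod_shoulder in the frame of bore_mouth between -0.003 and 0.003 m and angle between the x axis of rod_shoulder and the x axis of bore_mouth, either way round below 0.06 rad and value of joint thumb_screw between 1.22 and 1.92 rad and velocity of joint thumb_screw between -0.05 and 0.05 rad/s and contact force between the fingers and thumb_screw above 2 N and contact force between the fingers and stop_rod below 0.1 N); the arm keeps its last pose, push and grip.
It fails at once if the caliper is pushed more than 20 mm (distance of caliper from where it was at the start of the episode above 0.02 m).
It fails at once if the marker is pushed more than 20 mm (distance of marker from where it was at the start of the episode above 0.02 m).
It fails at once if the tape roll is pushed more than 20 mm (distance of tape_roll from where it was at the start of the episode above 0.02 m).
It also fails if it takes over 72 s, if anything falls off the work surface, if the arm or the gripper's body presses on something with over 40 N, if the wrist force passes 120 N, or if a joint passes its speed limit or range.

## Working session

There is one attempt and no reset: what is moved stays moved. The work goes in short steps, Python scripts to look and compute and a shell command to move; the robot and the scene stay as the last step left them, time stands still between calls to the robot, and variables do not carry over. Pictures are saved under pics/ and viewed, at most 10 in all, crops included, and the job is handed in when it is done.

```bash
mkdir -p pics; cat > h.py <<'E'
import numpy as np, cv2
from rig import readout, capture, calibration, bot, look_for
def save(n,im): cv2.imwrite('pics/'+n+'.png', im[:,:,::-1])
def camT(name,st=None):
    c=calibration(name)
    if name!='wrist': return c,np.array(c['T'])
    T=np.eye(4);T[:3,:3]=st['tcp_rot'];T[:3,3]=st['position']
    return c,T@np.array(c['mount'])
def cloud(name,depth,st=None):
    c,T=camT(name,st);K=np.array(c['mtx']);k1=c['k1']
    v,u=np.mgrid[0:depth.shape[0],0:depth.shape[1]]
    dist=np.array([k1,0,0,0,0.])
    p=cv2.undistortPoints(np.stack([u.ravel(),v.ravel()],1).astype(np.float64)[:,None],K,dist)[:,0]
    z=depth.ravel(); P=np.c_[p*z[:,None],z]@T[:3,:3].T+T[:3,3]
    P[z==0]=np.nan
    return P.reshape(*depth.shape,3)
E
python3 - <<'E'
from h import *
st=readout.read_state();print(st['position'],np.round(st['tcp_rot'],3).tolist(),st['time_s'],st['force'],st['opening'])
ims=[]
for n in ['scene','side']:
    im,d=capture(n);np.savez('/tmp/'+n,im=im,d=d);ims.append(im)
    print(n,np.round(calibration(n)['T'],2).tolist())
    P=cloud(n,d)
    for t in ['stop_rod','rod_head','rod_rest','stop_fixture','screw_grip','thumb_screw','caliper','marker','tape_roll']:
        try:r=look_for(t,n)
        except Exception as e: print(t,e);continue
        for q in r[:2]:
            l,tp,rr,b=[int(x) for x in q['extent']]
            u,v=(l+rr)//2,(tp+b)//2
            print(t,round(q['conf'],2),[l,tp,rr,b],np.round(P[min(v,383),min(u,511)],3))
save('a',np.hstack(ims)[:, :] if 0 else cv2.resize(np.vstack(ims),(450,600)) if 0 else ims[0]);save('b',ims[1])
E
```

```text
[0.25780011 0.56871333 0.29127415] [[-0.911, 0.413, -0.001], [0.413, 0.911, -0.002], [0.0, -0.002, -1.0]] 0.0 [ 0.00696852 -0.03068391  0.44939104] 0.9986322925765783
scene [[0.78, -0.33, 0.53, 0.03], [-0.62, -0.44, 0.65, -0.43], [0.02, -0.84, -0.55, 0.57], [0.0, 0.0, 0.0, 1.0]]
stop_rod it knows: bore_mouth, caliper, marker, rod_head, rod_rest, rod_shoulder, screw_grip, stop_fixture, tape_roll, thumb_screw
rod_head 0.78 [310, 247, 373, 272] [ 0.514 -0.058  0.033]
rod_rest 0.88 [328, 243, 375, 280] [ 0.528 -0.071  0.03 ]
stop_fixture 0.56 [226, 134, 289, 187] [0.603 0.304 0.043]
screw_grip 0.62 [239, 134, 254, 153] [0.581 0.318 0.09 ]
thumb_screw 0.58 [326, 243, 374, 280] [ 0.527 -0.069  0.03 ]
thumb_screw 0.56 [239, 133, 257, 151] [0.583 0.313 0.094]
caliper 0.9 [148, 187, 223, 253] [0.366 0.243 0.006]
marker 0.62 [216, 234, 277, 259] [0.414 0.093 0.013]
tape_roll 0.76 [176, 232, 218, 269] [0.339 0.152 0.001]
tape_roll 0.59 [309, 245, 371, 272] [ 0.513 -0.056  0.035]
side [[0.89, -0.19, 0.42, 0.11], [-0.46, -0.41, 0.79, -0.54], [0.02, -0.89, -0.45, 0.47], [0.0, 0.0, 0.0, 1.0]]
stop_rod it knows: bore_mouth, caliper, marker, rod_head, rod_rest, rod_shoulder, screw_grip, stop_fixture, tape_roll, thumb_screw
rod_head 0.72 [295, 235, 350, 250] [ 0.513 -0.059  0.033]
rod_rest 0.82 [313, 233, 353, 263] [ 0.527 -0.081  0.027]
screw_grip 0.39 [263, 148, 271, 165] [0.58  0.318 0.085]
thumb_screw 0.48 [263, 151, 275, 166] [0.587 0.318 0.078]
caliper 0.65 [176, 188, 243, 223] [0.366 0.249 0.003]
marker 0.51 [229, 215, 271, 239] [0.415 0.094 0.009]
tape_roll 0.74 [194, 213, 230, 239] [0.338 0.149 0.001]
```

View pics/a.png

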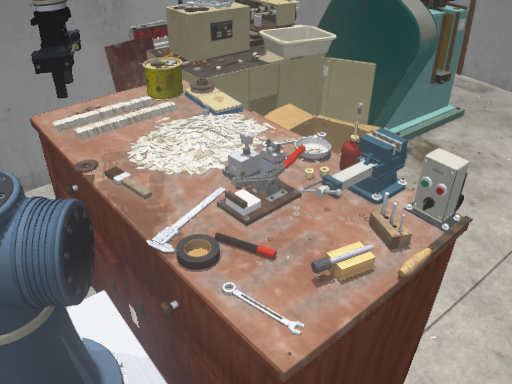

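View pics/b.png

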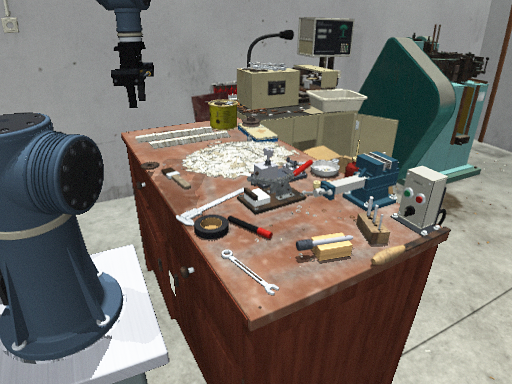

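The rod lies on the wood at about (343,258), its dark head to the left. The fixture is near (255,160) with the screw at (247,143). I'll enlarge the fixture next and fit the rod axis.

```bash
python3 - <<'E'
from h import *
z=np.load('/tmp/scene.npz');im=z['im'];P=cloud('scene',z['d'])
c=cv2.resize(im[120:230,200:340],None,fx=5.7,fy=5.4,interpolation=cv2.INTER_CUBIC);save('c',c)
for n in ['scene','side']:
    z=np.load(f'/tmp/{n}.npz');P=cloud(n,z['d']);
    Q=P[225:285,285:385].reshape(-1,3)
    Q=Q[(Q[:,2]>.034)&(Q[:,2]<.06)&(abs(Q[:,0]-.52)<.12)&(abs(Q[:,1]+.06)<.13)]
    m=Q.mean(0);_,s,V=np.linalg.svd(Q-m,full_matrices=False);t=(Q-m)@V[0]
    print(n,len(Q),m,V[0],t.min(),t.max(),m+V[0]*t.min(),m+V[0]*t.max())
    Q=P.reshape(-1,3);Q=Q[(Q[:,2]>.04)&(Q[:,2]<.12)&(abs(Q[:,0]-.6)<.13)&(abs(Q[:,1]-.3)<.13)]
    for a,b in [(.02,.05),(.05,.056),(.056,.062),(.062,.078),(.08,.13)]:
        q=Q[(Q[:,2]>a)&(Q[:,2]<b)]; print(a,len(q),q.min(0),q.max(0),np.median(q,0))
E
```

```text
scene 344 [ 0.50726283 -0.05384602  0.03773478] [-0.98153748  0.18772727  0.03664224] -0.08096307295059738 0.04928794960490016 [ 0.58673113 -0.069045    0.03476811] [ 0.45888487 -0.04459333  0.0395408 ]
0.02 285 [0.47014309 0.17435865 0.04005457] [0.68782281 0.35457572 0.04995851] [0.57043727 0.30037148 0.04487088]
0.05 212 [0.53114217 0.19465655 0.05002343] [0.68522599 0.35573295 0.05599016] [0.56667205 0.26279267 0.05340198]
0.056 353 [0.47242738 0.19452097 0.05601241] [0.68111004 0.35185303 0.06182139] [0.56868393 0.30645909 0.05863001]
0.062 305 [0.47024035 0.19321297 0.06208278] [0.64470824 0.33446448 0.07796788] [0.57964046 0.21005849 0.06944917]
0.08 327 [0.47071753 0.19280099 0.08001491] [0.673712   0.33654717 0.11207944] [0.58457058 0.21929085 0.09079689]
side 209 [ 0.50541124 -0.0558118   0.03736287] [-0.9835751   0.17677399  0.03648257] -0.08280611554500916 0.04692193908076659 [ 0.58685728 -0.07044977  0.03434189] [ 0.45925999 -0.04751722  0.0390747 ]
0.02 175 [0.47067451 0.17167053 0.04000515] [0.68436227 0.35502335 0.04998464] [0.57338566 0.29841718 0.04488764]
0.05 146 [0.52805385 0.1932997  0.05009756] [0.6818205  0.35349675 0.05594529] [0.56630549 0.29565284 0.05347568]
0.056 169 [0.47659496 0.19483538 0.05613421] [0.62180766 0.34325028 0.06197658] [0.56962095 0.29722198 0.05751557]
0.062 189 [0.4710023  0.1914326  0.06207939] [0.65677634 0.32766684 0.07782063] [0.57767478 0.20777311 0.06897016]
0.08 181 [0.47072251 0.1919306  0.08028722] [0.67389608 0.33541239 0.10859917] [0.58397589 0.22029762 0.09019278]
```

View pics/c.png

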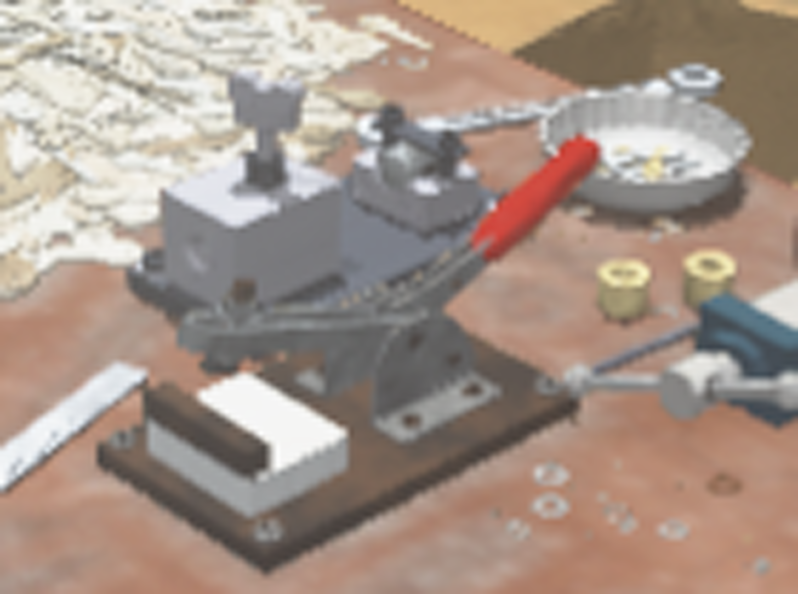

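The crop shows the block with its bore mouth at crop (195,255) on the left, robot-facing side. The screw is above it, the barrel nest lies to the right, and a solid toggle clamp stands just in front of it. Next step is to fit the block top and the obstacles.

```bash
python3 - <<'E'
from h import *
R=[]
for n in ['scene','side']:
    z=np.load(f'/tmp/{n}.npz');P=cloud(n,z['d']).reshape(-1,3)
    q=P[(abs(P[:,2]-.058)<.003)&(abs(P[:,0]-.585)<.05)&(abs(P[:,1]-.315)<.05)]
    r=cv2.minAreaRect(q[:,:2].astype(np.float32)*1000);print(n,'top',len(q),r,cv2.boxPoints(r).round(0).tolist())
    q=P[(P[:,2]>.08)&(P[:,2]<.12)&(abs(P[:,0]-.585)<.04)&(abs(P[:,1]-.315)<.04)]
    r=cv2.minAreaRect(q[:,:2].astype(np.float32)*1000);print('paddle',len(q),q.mean(0),r,q[:,2].max())
    R.append(P)
P=np.vstack(R)
# height map x rows (far at top), y columns (left = +y), 15mm cells
for x in np.arange(.74,.40,-.015):
    print('%.3f'%x,' '.join('%3d'%(1000*np.nanmax(s)) if len(s:=P[(abs(P[:,0]-x)<.0075)&(abs(P[:,1]-y)<.0075)&(P[:,2]<.4),2]) else '  .' for y in np.arange(.46,.12,-.015)))
print('y',np.arange(.46,.12,-.015).round(3))
E
```

```text
scene top 239 ((575.7112426757812, 322.34356689453125), (64.68281555175781, 49.92086410522461), 4.6555986404418945) [[541.0, 345.0], [546.0, 295.0], [610.0, 300.0], [606.0, 350.0]]
paddle 136 [0.58317064 0.31985551 0.09897415] ((584.0144653320312, 321.92205810546875), (11.493224143981934, 32.51900863647461), 26.73247718811035) 0.11207944349862614
side top 109 ((576.586669921875, 319.8047790527344), (61.91022491455078, 48.441017150878906), 1.9349050521850586) [[545.0, 343.0], [546.0, 295.0], [608.0, 297.0], [607.0, 345.0]]
paddle 83 [0.58279463 0.31800702 0.09693561] ((583.6924438476562, 320.8656311035156), (13.547760009765625, 33.82536697387695), 23.872371673583984) 0.10859917062295432
0.740   3   6   3   2   7   3   2   1   3  23  22  23   2   2   2   2  17  19  20   .   0   0  18
0.725   8   8   5   9   .   .   .   0   1   0   0   2   2   1   2   1  18  19  20   .  -1   0  15
0.710  12  12   9   9   9   .   .   .   .  12  20  17   3   1   1  17  19  16   5   1   .   0   0
0.695  10  11   9  10   3   .   .   .   .  33  48  17   3   2   3  18  21  18   6   2   .   .   0
0.680  13  14
[... 1291 characters left out ...]
  2   2   2   2   3   5   4   1   .  31  32  99  88  35  14   9   2
0.470  15  16  12  12   8   7   2   2   2   3   1   5   6   1  12  44  86  90  89  45  17  12   2
0.455  14  14  12  10   1   1   1   2   3   2   2   5   6   5  17  45  44  90  86  14  15  12   2
0.440  11  10   9   9   1   4   2   2   2   2   3   2   6   5   2   3   2   1   3   1   2   2   3
0.425  12   9   4   2   3   3   2   2   2   1   3   1   6   6   2   2   2   3   1   2   3   3   3
0.410   7   2   3   2   4   2   3   2   1   1   2   3   4   6   4   4   3   3   3   4   4   3  16
y [0.46  0.445 0.43  0.415 0.4   0.385 0.37  0.355 0.34  0.325 0.31  0.295
 0.28  0.265 0.25  0.235 0.22  0.205 0.19  0.175 0.16  0.145 0.13 ]
```

```bash
cat >> h.py <<'E'
G=np.array([0,0,.051])
def Rm(yaw,roll=0):  # yaw of tool y (deg), roll leans body toward +tool y
    a=np.radians(yaw);r=np.radians(roll)
    h=np.array([np.cos(a),np.sin(a),0]);d=np.array([0,0,-1.])
    y=np.cos(r)*h+np.sin(r)*d; z=np.cos(r)*d-np.sin(r)*h
    return np.c_[np.cross(y,z),y,z]
def delta(p,R):   # grasp-point target -> normalised row
    st=readout.read_state();R0=np.array(st['tcp_rot']);
    d=R0.T@((np.array(p)-R@G)-st['position'])
    w=cv2.Rodrigues(R0.T@R)[0].ravel()
    print('row',np.round(d/.2,4),np.round(w/np.pi,4),'t',st['time_s'],'op',round(float(st['opening']),3),'gf',st['grasp_force'],'grasp',np.round(st['position']+R0@G,4))
E
python3 - <<'E'
from h import *
print(np.round(calibration('wrist')['mount'],3).tolist())
delta([.475,-.05,.17],Rm(79.6,0))
E
```

```text
[[0.0, -0.958, -0.286, 0.078], [1.0, 0.0, -0.0, 0.0], [0.0, -0.286, 0.958, -0.092], [0.0, 0.0, 0.0, 1.0]]
row [-2.2664 -2.3716  0.3563] [ 0.      0.     -0.0778] t 0.9 op 0.994 gf 0.0 grasp [0.2581 0.5692 0.2413]
```

```bash
python3 -m pendant '[[-1,-1,0,0,0,0,-1],[-1,-1,0,0,0,0,-1],[-1,-1,0,0,0,0,-1],[-1,-1,0,0,0,0,-1],[-1,-1,0,0,0,0,-1],[-1,-1,0,0,0,0,-1]]'; python3 -m pendant '[[-1,-1,0,0,0,0,-1],[-1,-1,0,0,0,0,-1],[-1,-1,0,0,0,0,-1],[-1,-1,0,0,0,0,-1],[-1,-1,0,0,0,0,-1],[-1,-1,0,0,0,0,-1],[-1,-1,0,0,0,0,-1]]'; python3 - <<'E'
from h import *
delta([.475,-.05,.17],Rm(79.6,0))
E
```

```text
time_s: 1.5
position: [0.3582, 0.3019, 0.2925]
tcp_rot: [[-0.91, 0.414, 0.0], [0.414, 0.91, -0.001], [-0.001, -0.0, -1.0]]
force: [-0.6, -0.6, 0.0]
opening: 1.0
grasp_force: 0.0
time_s: 2.2
position: [0.4597, 0.0359, 0.2927]
tcp_rot: [[-0.908, 0.418, 0.003], [0.418, 0.908, -0.002], [-0.004, -0.0, -1.0]]
force: [0.2, 0.9, 0.3]
opening: 1.004
grasp_force: 0.0
row [-0.2478 -0.3581  0.3595] [-0.0002  0.0012 -0.0795] t 2.2 op 1.004 gf 0.0 grasp [0.4599 0.0358 0.2417]
```

```bash
python3 -m pendant '[[-0.25,-0.36,0.36,0,0,-0.0778,-0.4],[-0.25,-0.36,0.36,0,0,-0.0778,-0.4],[-0.25,-0.36,0.36,0,0,-0.0778,-0.4],[-0.25,-0.36,0.36,0,0,-0.0778,-0.4],[-0.25,-0.36,0.36,0,0,-0.0778,-0.4]]'; python3 - <<'E'
from h import *
st=readout.read_state()
im,d=capture('wrist');save('d',im);P=cloud('wrist',d,st).reshape(-1,3)
for t in ['rod_head','rod_rest']: print(look_for(t,'wrist')[:2])
Q=P[(P[:,2]>.033)&(P[:,2]<.06)&(abs(P[:,0]-.52)<.12)&(abs(P[:,1]+.06)<.1)]
H=Q[Q[:,2]>.0375]   # head top
S=Q[(Q[:,2]>.0335)&(Q[:,2]<.0375)]
for n,q in(('head',H),('all',Q)):
    r=cv2.minAreaRect(q[:,:2].astype(np.float32)*1000);print(n,len(q),r,q[:,2].max(),cv2.boxPoints(r).round(1).tolist())
print(st['opening'],np.round(st['position'],4))
delta([.475,-.05,.17],Rm(79.6,0))
E
```

```text
time_s: 2.7
position: [0.4727, -0.0455, 0.2206]
tcp_rot: [[-0.983, 0.181, -0.001], [0.181, 0.983, 0.001], [0.001, 0.001, -1.0]]
force: [-0.2, -0.0, 0.2]
opening: 0.721
grasp_force: 0.0
[{'extent': [246.0, 175.5, 269.1, 285.5], 'conf': 0.62}, {'extent': [324.0, 68.9, 432.4, 151.2], 'conf': 0.49}]
[{'extent': [232.0, 208.2, 278.1, 256.8], 'conf': 0.77}]
head 400 ((475.9588928222656, -45.53988265991211), (16.023740768432617, 32.25517654418945), 79.17902374267578) 0.042394352511779254 [[458.6000061035156, -50.400001525878906], [490.29998779296875, -56.400001525878906], [493.29998779296875, -40.70000076293945], [461.6000061035156, -34.599998474121094]]
all 989 ((524.4512939453125, -54.78447341918945), (20.66568946838379, 131.09983825683594), 79.15496826171875) 0.042394352511779254 [[458.1000061035156, -52.599998474121094], [586.9000244140625, -77.30000305175781], [590.7999877929688, -57.0], [462.0, -32.29999923706055]]
0.7208323211877892 [ 0.4727 -0.0455  0.2206]
row [-0.0139 -0.0219  0.0016] [0.     0.0005 0.0005] t 2.85 op 0.702 gf 0.0 grasp [ 0.4731 -0.0452  0.1703]
```

View pics/d.png

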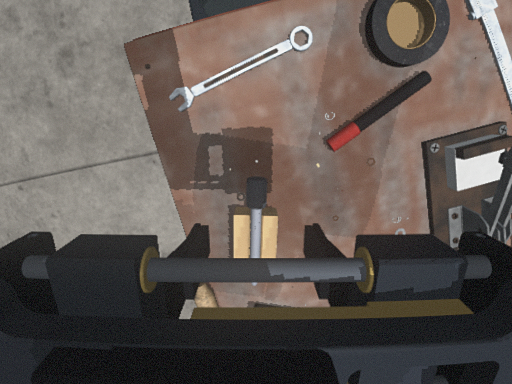

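The rod head is at (257,192), centred between the open fingers, and its axis is vertical in the picture. Fingers and yaw line up, so I'm going down.

```bash
python3 - <<'E'
from h import *
delta([.472,-.0448,.08],Rm(79.2,10))
delta([.472,-.0448,.032],Rm(79.2,10))
E
```

```text
row [0.0059 0.0453 0.4555] [0.0556 0.0007 0.0027] t 2.85 op 0.702 gf 0.0 grasp [ 0.4731 -0.0452  0.1703]
row [0.0063 0.0453 0.6955] [0.0556 0.0007 0.0027] t 2.85 op 0.702 gf 0.0 grasp [ 0.4731 -0.0452  0.1703]
```

```bash
python3 -m pendant '[[0.006,0.045,0.455,0.0556,0,0.0027,0],[0.006,0.045,0.455,0.0556,0,0.0027,0],[0.006,0.045,0.455,0.0556,0,0.0027,0],[0.006,0.045,0.55,0.0556,0,0.0027,0],[0.006,0.045,0.63,0.0556,0,0.0027,0],[0.006,0.045,0.696,0.0556,0,0.0027,0],[0.006,0.045,0.696,0.0556,0,0.0027,0]]';python3 - <<'E'
from h import *
delta([.472,-.0448,.032],Rm(79.2,10)); print(readout.read_state()['force'])
E
```

```text
time_s: 3.55
position: [0.4737, -0.0376, 0.082]
tcp_rot: [[-0.982, 0.186, -0.031], [0.189, 0.967, -0.171], [-0.001, -0.174, -0.985]]
force: [0.5, 0.2, -0.3]
opening: 0.505
grasp_force: 0.0
row [ 0.0014  0.007  -0.0026] [-0.      0.0004 -0.0005] t 3.55 op 0.505 gf 0.0 grasp [ 0.4721 -0.0463  0.0317]
[ 0.50188422  0.23327766 -0.3417938 ]
```

```bash
python3 -m pendant '[[0,0,0,0,0,0,1],[0,0,0,0,0,0,1],[0,0,0,0,0,0,1],[0,0,0,0,0,0,1],[0,0,0,0,0,0,1],[0,0,0,0,0,0,1]]';python3 - <<'E'
from h import *
s=readout.read_state();print(s['opening'],s['grasp_force'],s['force'])
delta([.472,-.0448,.11],Rm(79.2,10))
E
```

```text
time_s: 4.15
position: [0.4736, -0.0374, 0.0814]
tcp_rot: [[-0.982, 0.186, -0.031], [0.188, 0.967, -0.171], [-0.001, -0.174, -0.985]]
force: [-0.4, 2.1, 3.4]
opening: 0.242
grasp_force: 30.0
0.24200756334455242 30.00287801027298 [-0.4098268   2.12261752  3.36306164]
row [ 3.000e-04 -6.210e-02 -3.892e-01] [-0.0001  0.0004 -0.0004] t 4.15 op 0.242 gf 30.00287801027298 grasp [ 0.472  -0.0461  0.0312]
```

```bash
python3 -m pendant '[[0,-0.018,-0.1,0,0,0,1],[0,-0.035,-0.2,0,0,0,1],[0,-0.062,-0.35,0,0,0,1],[0,-0.09,-0.5,0,0,0,1],[0,-0.122,-0.69,0,0,0,1],[0,-0.122,-0.69,0,0,0,1]]';python3 - <<'E'
from h import *
s=readout.read_state();print(s['opening'],s['grasp_force'],s['force'])
for n in ['wrist','scene']:
    s=readout.read_state();im,d=capture(n);save('e_'+n,im);P=cloud(n,d,s).reshape(-1,3)
    q=P[(P[:,2]>.14)&(P[:,2]<.2)&(P[:,0]>.5)&(P[:,0]<.62)&(abs(P[:,1]+.06)<.04)]
    m=q.mean(0);_,sv,V=np.linalg.svd(q-m,full_matrices=False);v=V[0]*np.sign(V[0][0]);t=(q-m)@v
    print(n,len(q),m,v,m+v*t.max(),sv/np.sqrt(len(q)))
delta([.40,.32,.17],Rm(93,10))
E
```

```text
time_s: 4.75
position: [0.4755, -0.038, 0.2249]
tcp_rot: [[-0.982, 0.187, -0.024], [0.188, 0.967, -0.173], [-0.01, -0.174, -0.985]]
force: [1.3, 0.1, -2.0]
opening: 0.243
grasp_force: 30.0
0.24334588087337347 29.998611509799957 [ 1.33800601  0.1253428  -2.03671177]
wrist 284 [ 0.50578887 -0.05194073  0.17718402] [ 0.77414288 -0.63134151  0.04594239] [ 0.51397604 -0.05861766  0.17766989] [0.00363075 0.00326721 0.00127418]
scene 202 [ 0.54263032 -0.06427084  0.17304641] [ 0.98340321 -0.18127683  0.00753909] [ 0.58910513 -0.07283783  0.17340271] [0.02567869 0.00257581 0.00125146]
row [ 0.7076  1.7038 -0.2956] [-0.0001 -0.0129 -0.0761] t 4.85 op 0.246 gf 29.99905228614807 grasp [ 0.4716 -0.0462  0.1712]
```

```bash
python3 -m pendant '[[0.35,0.85,-0.15,0,0,0,1],[0.35,0.85,-0.15,0,0,0,1],[0.35,0.85,-0.15,0,0,0,1],[0.35,0.85,-0.15,0,0,0,1],[0.35,0.85,-0.15,0,0,0,1]]';python3 -m pendant '[[0.35,0.85,-0.15,0,0,-0.076,1],[0.35,0.85,-0.15,0,0,-0.076,1],[0.35,0.85,-0.15,0,0,-0.076,1],[0.35,0.85,-0.15,0,0,-0.076,1],[0.35,0.85,-0.15,0,0,-0.076,1],[0.35,0.85,-0.15,0,0,-0.076,1]]' | head -2
python3 - <<'E'
from h import *
s=readout.read_state();print(s['opening'],s['grasp_force'],s['force'])
im,d=capture('wrist');save('f',im);np.savez('/tmp/w',d=d,im=im,R=s['tcp_rot'],p=s['position']);P=cloud('wrist',d,s).reshape(-1,3)
q=P[(abs(P[:,2]-.059)<.004)&(abs(P[:,0]-.58)<.06)&(abs(P[:,1]-.32)<.05)]
print('top',len(q)); 
if len(q)>20: r=cv2.minAreaRect(q[:,:2].astype(np.float32)*1000);print(r,cv2.boxPoints(r).round(1).tolist(),np.median(q[:,2]))
q=P[(P[:,2]>.02)&(P[:,2]<.05)&(abs(P[:,0]-.545)<.012)&(abs(P[:,1]-.32)<.035)]
print('face',len(q),q.mean(0) if len(q) else 0)
for n in ['scene','side']:
    im,d=capture(n);P=cloud(n,d).reshape(-1,3)
    q=P[(P[:,2]>.14)&(P[:,2]<.21)&(P[:,0]>.44)&(P[:,0]<.56)&(abs(P[:,1]-.32)<.03)]
    m=q.mean(0);_,sv,V=np.linalg.svd(q-m,full_matrices=False);v=V[0]*np.sign(V[0][0]);t=(q-m)@v
    print(n,len(q),m,v,m+v*t.max(),sv/np.sqrt(len(q)))
delta([.40,.32,.17],Rm(93,10))
E
```

```text
time_s: 5.35
position: [0.4346, 0.1485, 0.2191]
tcp_rot: [[-0.983, 0.18, -0.036], [0.184, 0.968, -0.171], [0.004, -0.174, -0.985]]
force: [-0.0, -0.5, -1.6]
opening: 0.239
grasp_force: 30.0
time_s: 5.95
position: [0.4003, 0.3274, 0.2193]
0.24043354132904804 30.000660717487335 [ 0.78712263  0.57555015 -1.71145166]
top 0
face 21 [0.5464276  0.32251453 0.02086116]
scene 173 [0.4764489  0.31839731 0.16717417] [ 0.9975298   0.04605735 -0.0530379 ] [0.51840096 0.32033429 0.16494361] [0.02213422 0.00343642 0.00192776]
side 103 [0.47711356 0.31547584 0.1649805 ] [ 0.99854303  0.03425311 -0.04169584] [0.51593921 0.31680768 0.16335927] [0.02142325 0.0033772  0.00230855]
row [ 0.0066  0.0133 -0.0021] [ 0.001  -0.0138 -0.0005] t 6.1 op 0.244 gf 30.00064730644226 grasp [0.3992 0.3174 0.17  ]
```

View pics/f.png

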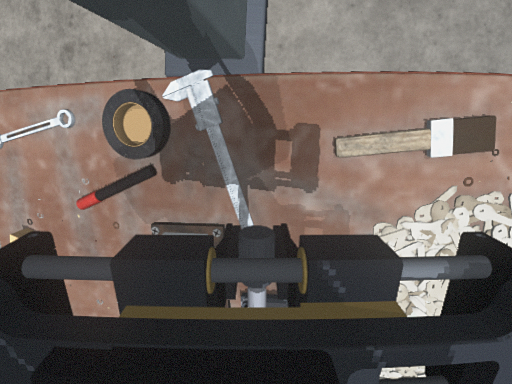

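The wrist picture shows the head gripped at (257,240), with the caliper end at (250,225) below it; the block is hidden behind the gripper. I'll hover beyond the fixture so the wrist camera looks down on the block.

```bash
python3 -m pendant '[[-0.3,0,-0.4,0,0,0,1],[-0.7,-0.05,-0.4,0,0,0,1],[-1,-0.08,-0.4,0,0,0,1],[-1,-0.08,-0.4,0,0,0,1],[-1,-0.08,-0.4,0,0,0,1],[-1,-0.08,-0.4,0,0,0,1],[-1,-0.08,-0.4,0,0,0,1]]' | head -2;python3 -m pendant '[[-0.3,0,0,0,0,0,1],[-0.3,0,0,0,0,0,1],[-0.3,0,0,0,0,0,1],[-0.3,0,0,0,0,0,1]]' | head -2
python3 - <<'E'
from h import *
s=readout.read_state();print(s['opening'],s['grasp_force'],s['force'])
im,d=capture('wrist');save('g',im);np.savez('/tmp/w',d=d,im=im,R=s['tcp_rot'],p=s['position']);P=cloud('wrist',d,s)
for t in ['stop_fixture','screw_grip','thumb_screw','bore_mouth','caliper']: print(t,look_for(t,'wrist')[:2])
P=P.reshape(-1,3)
q=P[(abs(P[:,2]-.059)<.004)&(abs(P[:,0]-.58)<.05)&(abs(P[:,1]-.32)<.05)]
print('top',len(q)); 
if len(q)>20: r=cv2.minAreaRect(q[:,:2].astype(np.float32)*1000);print(r,cv2.boxPoints(r).round(1).tolist(),np.median(q[:,2]))
q=P[(P[:,2]>.085)&(P[:,2]<.13)&(abs(P[:,0]-.585)<.03)&(abs(P[:,1]-.315)<.03)]
if len(q)>20: r=cv2.minAreaRect(q[:,:2].astype(np.float32)*1000);print('paddle',len(q),r,np.median(q[:,2]))
delta([.66,.32,.25],Rm(93,10))
E
```

```text
time_s: 6.8
position: [0.6041, 0.3328, 0.2934]
time_s: 7.2
position: [0.6624, 0.3375, 0.2917]
0.24329675424432973 29.999235570430756 [-0.22413095 -0.04227089 -0.91293176]
stop_fixture [{'extent': [254.2, 87.2, 316.4, 214.1], 'conf': 0.93}]
screw_grip [{'extent': [261.0, 106.7, 297.8, 131.2], 'conf': 0.93}]
thumb_screw [{'extent': [263.5, 115.1, 295.2, 134.2], 'conf': 0.77}, {'extent': [250.7, 87.4, 317.6, 213.8], 'conf': 0.53}]
bore_mouth [{'extent': [252.9, 89.2, 316.7, 213.6], 'conf': 0.58}]
caliper [{'extent': [249.0, 1.0, 273.3, 59.8], 'conf': 0.66}]
top 1657
((576.2085571289062, 322.1553955078125), (60.084938049316406, 45.33642578125), 6.053889274597168) [[543.9000244140625, 341.5], [548.7000122070312, 296.3999938964844], [608.5, 302.79998779296875], [603.7000122070312, 347.8999938964844]] 0.05758329373986237
paddle 331 ((584.9841918945312, 323.44482421875), (10.307992935180664, 32.88871765136719), 24.731090545654297) 0.10740993851032848
row [ 0.0216 -0.0507 -0.0288] [ 0.0015 -0.013   0.0002] t 7.5 op 0.242 gf 29.99932050704956 grasp [0.6615 0.3293 0.2424]
```

View pics/g.png

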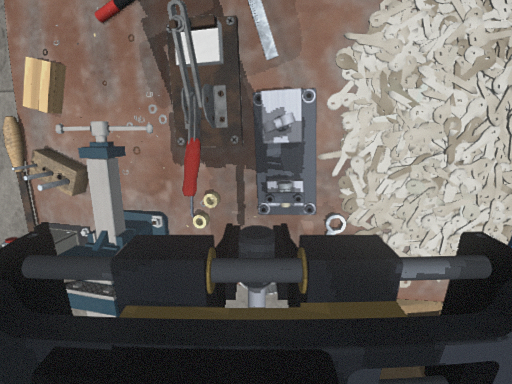

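The picture shows the whole fixture at (254–316, 88–213), the paddle at (279,121), and the caliper end at (262,30) clear of the bore line. Next I fit the base plate yaw more finely.

```bash
python3 - <<'E'
from h import *
z=np.load('/tmp/w.npz');P=cloud('wrist',z['d'],dict(tcp_rot=z['R'],position=z['p'])).reshape(-1,3)
for lo,hi in[(.007,.016),(.007,.07),(.054,.062)]:
    q=P[(P[:,2]>lo)&(P[:,2]<hi)&(P[:,0]>.52)&(P[:,0]<.73)&(abs(P[:,1]-.33)<.057)]
    r=cv2.minAreaRect(q[:,:2].astype(np.float32)*1000);print(len(q),r)
q=P[(abs(P[:,2]-.058)<.003)&(abs(P[:,0]-.58)<.045)&(abs(P[:,1]-.32)<.045)]
# edge fits of block top: min/max y per x slice
for f in(np.nanmin,np.nanmax):
    xs=np.arange(.555,.600,.004);ys=[f(q[abs(q[:,0]-x)<.002,1]) for x in xs];print(np.degrees(np.arctan(np.polyfit(xs,ys,1)[0])))
for f in(np.nanmin,np.nanmax):
    ys=np.arange(.305,.340,.004);xs=[f(q[abs(q[:,1]-y)<.002,0]) for y in ys];print('x',np.degrees(np.arctan(-np.polyfit(ys,xs,1)[0])),np.mean(xs))
yaw=6.;u=np.array([np.cos(np.radians(yaw)),np.sin(np.radians(yaw)),0])
m=np.array([.5464,.3185,.035])
delta(m-u*(.120+.012)+[0,0,.0012+.1],Rm(90+yaw,10))
E
```

```text
4232 ((626.0643310546875, 327.34979248046875), (171.9358673095703, 83.88695526123047), 6.123572826385498)
7208 ((626.0643310546875, 327.34979248046875), (171.9358673095703, 83.88695526123047), 6.123572826385498)
1739 ((613.7965698242188, 326.2416687011719), (135.7373046875, 45.558597564697266), 6.006380558013916)
5.3996925246289855
4.953616709694479
x 6.904369765341858 0.5465644919446722
x 6.459190946197689 0.6061217622215016
row [1.2267 0.0341 0.5837] [ 0.0019 -0.0158 -0.0162] t 7.5 op 0.242 gf 29.99932050704956 grasp [0.6615 0.3293 0.2424]
```

```bash
python3 -m pendant '[[0.25,0,0,0,0,0,1],[0.5,0.01,0.1,0,0,0,1],[0.75,0.02,0.2,0,-0.016,-0.016,1],[1,0.03,0.3,0.002,-0.016,-0.016,1],[1,0.03,0.3,0.002,-0.016,-0.016,1],[1,0.03,0.3,0.002,-0.016,-0.016,1]]' | head -2
python3 - <<'E'
from h import *
yaw=6.1;u=np.array([np.cos(np.radians(yaw)),np.sin(np.radians(yaw)),0])
m=np.array([.5465,.318,.035])
for h in (.06,.0012): delta(m-u*.132+[0,0,h],Rm(90+yaw,10))
E
```

```text
time_s: 8.1
position: [0.4594, 0.3242, 0.2399]
row [0.2291 0.0504 0.4724] [-0.0005 -0.0007 -0.0001] t 8.1 op 0.245 gf 30.00026822090149 grasp [0.4602 0.3153 0.1897]
row [0.2285 0.1019 0.7618] [-0.0005 -0.0007 -0.0001] t 8.1 op 0.245 gf 30.00026822090149 grasp [0.4602 0.3153 0.1897]
```

```bash
python3 -m pendant '[[0.229,0,0,0,0,0,1],[0.229,0.05,0.24,0,-0.0007,0,1],[0.229,0.05,0.47,0,-0.0007,0,1],[0.229,0.08,0.62,0,-0.0007,0,1],[0.229,0.102,0.762,0,-0.0007,0,1],[0.229,0.102,0.762,0,-0.0007,0,1],[0.229,0.102,0.762,0,-0.0007,0,1]]'
python3 - <<'E'
from h import *
yaw=6.1;u=np.array([np.cos(np.radians(yaw)),np.sin(np.radians(yaw)),0])
m=np.array([.5465,.318,.035])
w=np.array([-u[1],u[0],0])
for n in ['scene','side']:
    im,d=capture(n);save('h_'+n,cv2.resize(im[120:230,190:330],None,fx=5.7,fy=5.4,interpolation=cv2.INTER_CUBIC));P=cloud(n,d).reshape(-1,3)
    L=np.c_[(P-m)@u,(P-m)@w,P[:,2]]
    q=L[(L[:,2]>.03)&(L[:,2]<.055)&(L[:,0]>-.09)&(L[:,0]<-.012)&(abs(L[:,1])<.02)]
    a=np.polyfit(q[:,0],q[:,1],1);b=np.polyfit(q[:,0],q[:,2],1)
    print(n,len(q),'lat',a,'z',b,q[:,0].max())
    q=L[(abs(L[:,2]-.058)<.004)&(L[:,0]>-.01)&(L[:,0]<.07)&(abs(L[:,1])<.04)]
    print('block lat',np.percentile(q[:,1],[2,98]),'x',np.percentile(q[:,0],[2,98]),'z',np.median(q[:,2]))
delta(m-u*.132+[0,0,.0012],Rm(90+yaw,10))
E
```

```text
time_s: 8.8
position: [0.4195, 0.3138, 0.0867]
tcp_rot: [[-0.995, -0.101, 0.023], [-0.103, 0.98, -0.172], [-0.005, -0.173, -0.985]]
force: [0.6, 0.6, -0.8]
opening: 0.241
grasp_force: 30.0
scene 142 lat [ 0.00413735 -0.00295699] z [-0.00191014  0.03799393] -0.013562825216693641
block lat [-0.02257261  0.02280246] x [2.04767412e-06 5.97367684e-02] z 0.058586658974282946
side 84 lat [ 0.00340305 -0.0050616 ] z [0.028463   0.03900223] -0.013520905217808334
block lat [-0.02479979  0.02084764] x [-0.00040179  0.05794856] z 0.05686389988979579
row [ 0.0259 -0.0021  0.008 ] [ 0.0003  0.0021 -0.0012] t 8.9 op 0.244 gf 30.000118017196655 grasp [0.4206 0.3053 0.0377]
```

View pics/h_scene.png

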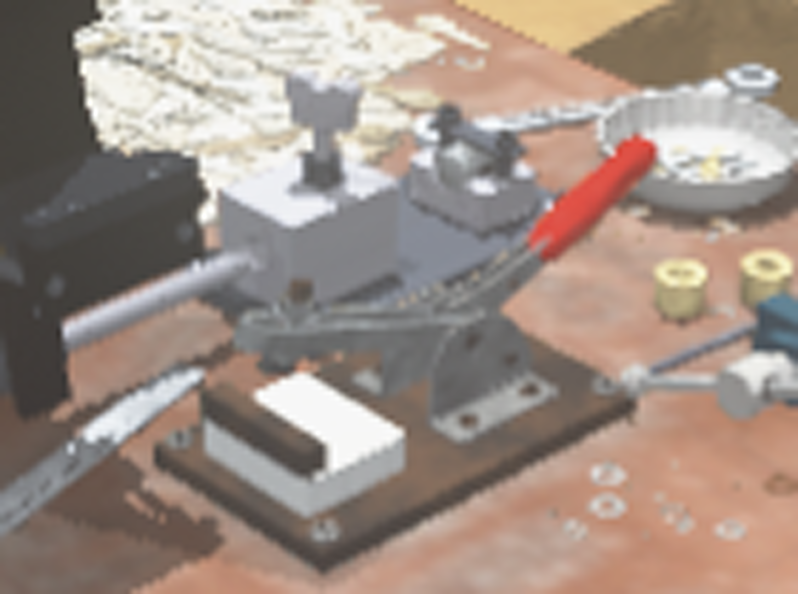

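The nose points straight at the bore mouth, around crop (250,258), and the lateral and height checks agree. Insert the first part slowly and watch the force.

```bash
python3 -m pendant '[[0,-0.002,0.008,0,0.002,-0.001,1],[-0.03,-0.002,0.008,0,0.002,-0.001,1],[-0.07,-0.002,0.008,0,0.002,-0.001,1],[-0.11,-0.002,0.008,0,0.002,-0.001,1],[-0.15,-0.002,0.008,0,0.002,-0.001,1],[-0.15,-0.002,0.008,0,0.002,-0.001,1]]'
python3 - <<'E'
from h import *
yaw=6.1;u=np.array([np.cos(np.radians(yaw)),np.sin(np.radians(yaw)),0])
m=np.array([.5465,.318,.035])
delta(m-u*.097+[0,0,.0012],Rm(90+yaw,10))
E
```

```text
time_s: 9.5
position: [0.4497, 0.3165, 0.0854]
tcp_rot: [[-0.994, -0.104, 0.019], [-0.106, 0.979, -0.171], [-0.001, -0.172, -0.985]]
force: [0.6, 1.3, -1.1]
opening: 0.243
grasp_force: 30.0
row [ 0.0031 -0.0006 -0.005 ] [ 0.0004  0.0002 -0.0001] t 9.5 op 0.243 gf 30.033176243305206 grasp [0.4507 0.3078 0.0352]
```

```bash
python3 -m pendant '[[-0.05,0,-0.002,0,0,0,1],[-0.1,0,-0.003,0,0,0,1],[-0.15,0,-0.003,0,0,0,1],[-0.2,0,-0.003,0,0,0,1],[-0.25,0,-0.003,0,0,0,1],[-0.3,0,-0.003,0,0,0,1],[-0.3,0,-0.003,0,0,0,1]]'
python3 - <<'E'
from h import *
yaw=6.1;u=np.array([np.cos(np.radians(yaw)),np.sin(np.radians(yaw)),0])
m=np.array([.5465,.318,.035])
delta(m-u*.022+[0,0,.0005],Rm(90+yaw,10))
E
```

```text
time_s: 10.2
position: [0.4901, 0.3199, 0.0823]
tcp_rot: [[-0.994, -0.104, -0.025], [-0.097, 0.978, -0.184], [0.044, -0.18, -0.983]]
force: [-31.4, 8.9, 10.6]
opening: 0.241
grasp_force: 30.2
row [-0.1683  0.0021 -0.0252] [-0.0022 -0.0143 -0.0004] t 10.2 op 0.241 gf 30.199381643906236 grasp [0.4888 0.3105 0.0322]
```

Resistance after about 60 mm: −31 N. I'll back off a little to unload and look.

```bash
python3 -m pendant '[[0.09,0,0,0,-0.007,0,1],[0.11,0,-0.005,0,-0.014,0,1],[0.11,0,-0.01,0,-0.014,0,1],[0.11,0,-0.01,0,-0.014,0,1]]'
python3 - <<'E'
from h import *
yaw=6.1;u=np.array([np.cos(np.radians(yaw)),np.sin(np.radians(yaw)),0])
m=np.array([.5465,.318,.035]);w=np.array([-u[1],u[0],0])
out=[]
for n in ['scene','side']:
    im,d=capture(n);out.append(cv2.resize(im[120:210,180:330],(800,300) if 0 else (750,300),interpolation=cv2.INTER_CUBIC));P=cloud(n,d).reshape(-1,3)
    L=np.c_[(P-m)@u,(P-m)@w,P[:,2]]
    q=L[(L[:,2]>.03)&(L[:,2]<.055)&(L[:,0]>-.05)&(L[:,0]<-.005)&(abs(L[:,1])<.02)]
    a=np.polyfit(q[:,0],q[:,1],1);b=np.polyfit(q[:,0],q[:,2],1)
    print(n,len(q),'lat',a,'z',b)
    q=L[(L[:,2]>.02)&(L[:,2]<.055)&(L[:,0]>.061)&(L[:,0]<.1)&(abs(L[:,1])<.02)]
    print('out',len(q))
save('i',np.vstack(out))
delta(m-u*.06+[0,0,.0005],Rm(90+yaw,10))
E
```

```text
time_s: 10.6
position: [0.4844, 0.3198, 0.0869]
tcp_rot: [[-0.993, -0.105, 0.055], [-0.112, 0.979, -0.17], [-0.036, -0.175, -0.984]]
force: [-3.6, 0.6, -4.3]
opening: 0.245
grasp_force: 30.0
scene 59 lat [0.34770616 0.00278024] z [-0.04064001  0.03799229]
out 0
side 23 lat [-0.00135657 -0.00467413] z [0.01982665 0.03856849]
out 0
row [-0.0058  0.0033  0.0052] [-0.0003  0.012  -0.0001] t 10.7 op 0.237 gf 30.041159328538924 grasp [0.4876 0.3112 0.0366]
```

View pics/i.png

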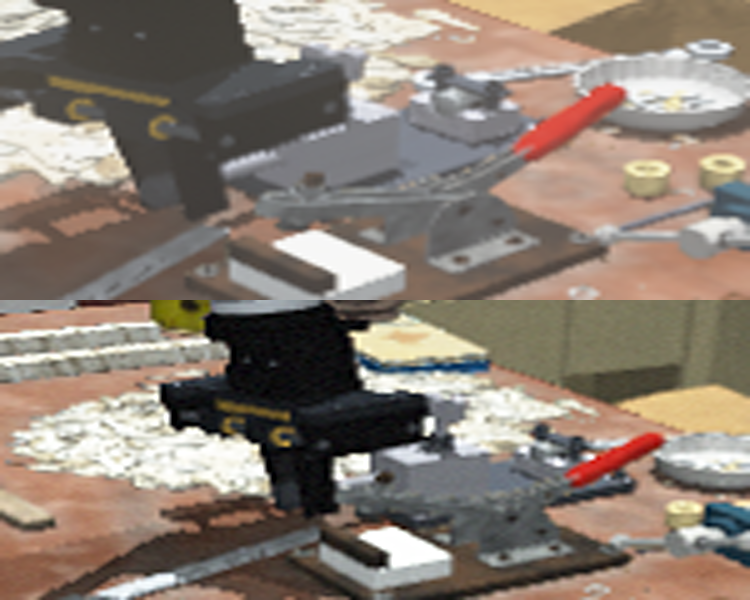

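```bash
python3 - <<'E'
from h import *
s=readout.read_state();im,d=capture('wrist')
z=np.load('/tmp/w.npz')
for n,dd in(('before',z['d']),('now',d)):
    I=dict(tcp_rot=np.eye(3),position=np.zeros(3))
    P=cloud('wrist',dd,I).reshape(-1,3)
    q=P[(abs(P[:,1])<.009)&(P[:,2]>.035)&(P[:,2]<.06)&(P[:,0]>-.03)&(P[:,0]<.06)]
    print(n,len(q),q.min(0),q.max(0),np.percentile(q[:,0],[95,99]),q[:,1].mean())
E
```

```text
before 1240 [-0.02991184 -0.00895473  0.04056016] [0.01326702 0.00899806 0.05997309] [0.01256192 0.01278825] 9.537648194403713e-05
now 1439 [-0.02998541 -0.00899608  0.03886008] [0.01739969 0.00899329 0.05990497] [0.01683575 0.01708562] 0.00019982791341606443
```

The rod slipped back 4 mm in the grip, so it jammed from misalignment at about 56 mm depth. I'll let it rest in the bore, then push the head from behind with closed fingers, which lets it align itself.

```bash
python3 -m pendant '[[0,0,0,0,0.012,0,1],[0,0,0,0,0.012,0,0.4],[0,0,0,0,0.012,0,0],[0,0,0,0,0.012,0,0],[0,-0.02,-0.11,0,0.012,0,0],[0,-0.043,-0.245,0,0.012,0,0],[0,-0.043,-0.245,0,0.012,0,0]]'
python3 - <<'E'
from h import *
yaw=6.1;u=np.array([np.cos(np.radians(yaw)),np.sin(np.radians(yaw)),0])
m=np.array([.5465,.318,.035])
s=readout.read_state();im,d=capture('wrist');P=cloud('wrist',d,s).reshape(-1,3)
w=np.array([-u[1],u[0],0]);L=np.c_[(P-m)@u,(P-m)@w,P[:,2]]
q=L[(L[:,2]>.034)&(L[:,2]<.055)&(L[:,0]<-.03)&(L[:,0]>-.15)&(abs(L[:,1])<.015)]
print(len(q),q.min(0),q.max(0),q.mean(0))
delta(m-u*.06+[0,0,.08],Rm(90+yaw,10))
E
```

```text
time_s: 11.45
position: [0.4849, 0.3207, 0.1405]
tcp_rot: [[-0.994, -0.104, 0.028], [-0.107, 0.98, -0.17], [-0.009, -0.172, -0.985]]
force: [0.4, -0.1, -1.2]
opening: 0.495
grasp_force: 0.0
1305 [-0.07537041 -0.00941974  0.0341793 ] [-0.03001976  0.01249424  0.04530789] [-0.05752267  0.00214493  0.0408505 ]
row [-0.0097 -0.023  -0.1289] [ 0.0002  0.0022 -0.0002] t 11.5 op 0.497 gf 0.0 grasp [0.4854 0.3116 0.0888]
```

```bash
python3 - <<'E'
from h import *
yaw=6.1;u=np.array([np.cos(np.radians(yaw)),np.sin(np.radians(yaw)),0])
m=np.array([.5465,.318,.035])
for x,z in((-.102,.088),(-.102,.044)): delta(m+u*x+[0,0,z-.035],Rm(90+yaw,10))
E
```

```text
row [2.012e-01 2.000e-04 2.600e-03] [ 0.0002  0.0022 -0.0002] t 11.5 op 0.497 gf 0.0 grasp [0.4854 0.3116 0.0888]
row [0.2028 0.0383 0.2193] [ 0.0002  0.0022 -0.0002] t 11.5 op 0.497 gf 0.0 grasp [0.4854 0.3116 0.0888]
```

```bash
python3 -m pendant '[[0.2,0,0,0,0.002,0,1],[0.202,0,0,0,0.002,0,1],[0.202,0,0,0,0.002,0,1],[0.202,0,0,0,0.002,0,1],[0.202,0.019,0.11,0,0.002,0,1],[0.203,0.038,0.219,0,0.002,0,1],[0.203,0.038,0.219,0,0.002,0,1]]'
python3 -m pendant '[[-0.03,0,0,0,0,0,1],[-0.06,0,0,0,0,0,1],[-0.09,0,0,0,0,0,1],[-0.12,0,0,0,0,0,1],[-0.15,0,0,0,0,0,1],[-0.17,0,0,0,0,0,1],[-0.17,0,0,0,0,0,1]]'
python3 - <<'E'
from h import *
yaw=6.1;u=np.array([np.cos(np.radians(yaw)),np.sin(np.radians(yaw)),0])
m=np.array([.5465,.318,.035])
delta(m-u*.0415+[0,0,.009],Rm(90+yaw,10))
E
```

```text
time_s: 12.2
position: [0.4423, 0.3147, 0.0901]
tcp_rot: [[-0.994, -0.105, 0.011], [-0.105, 0.979, -0.176], [0.008, -0.176, -0.984]]
force: [-0.3, -0.6, -0.2]
opening: 0.021
grasp_force: 0.0
time_s: 12.9
position: [0.4684, 0.3174, 0.092]
tcp_rot: [[-0.995, -0.104, -0.004], [-0.102, 0.978, -0.18], [0.023, -0.178, -0.984]]
force: [-16.3, 2.5, 8.6]
opening: 0.007
grasp_force: 8.4
row [-0.1809  0.0035 -0.0163] [-0.0015 -0.0075 -0.0001] t 12.9 op 0.007 gf 8.353583617281402 grasp [0.4681 0.3083 0.0418]
```

```bash
python3 -m pendant '[[0.02,0,-0.02,0,-0.008,0,1],[0.02,0,-0.03,0,-0.008,0,1],[0,0,-0.03,0,-0.008,0,1],[-0.03,0,-0.03,0,-0.008,0,1],[-0.03,0,-0.03,0,-0.008,0,1]]'
python3 - <<'E'
from h import *
yaw=6.1;u=np.array([np.cos(np.radians(yaw)),np.sin(np.radians(yaw)),0])
m=np.array([.5465,.318,.035]);w=np.array([-u[1],u[0],0])
delta(m-u*.0415+[0,0,.009],Rm(90+yaw,10))
for n in ['scene','side']:
    im,d=capture(n);save('j_'+n,im);P=cloud(n,d).reshape(-1,3)
    L=np.c_[(P-m)@u,(P-m)@w,P[:,2]]
    q=L[(L[:,2]>.025)&(L[:,2]<.056)&(L[:,0]>-.1)&(L[:,0]<-.003)&(abs(L[:,1])<.02)]
    for x in np.arange(-.072,0,.006):
        k=q[abs(q[:,0]-x)<.003]
        if len(k):print(n,round(x,3),len(k),k.mean(0)[1:].round(4),k[:,2].max().round(4),k[:,1].min().round(4))
E
```

```text
time_s: 13.4
position: [0.4849, 0.3211, 0.0987]
tcp_rot: [[-0.994, -0.104, 0.043], [-0.109, 0.979, -0.169], [-0.024, -0.173, -0.985]]
force: [0.4, -0.1, 0.8]
opening: 0.005
grasp_force: 0.0
row [-0.0964  0.0004  0.0248] [ 0.0002  0.0078 -0.0003] t 13.4 op 0.005 gf 0.0 grasp [0.4871 0.3124 0.0484]
scene -0.072 16 [-0.002   0.0458] 0.0557 -0.0121
scene -0.066 55 [-0.0013  0.0431] 0.0552 -0.0123
scene -0.06 20 [-0.0087  0.0443] 0.0559 -0.0116
scene -0.054 18 [-0.009   0.0436] 0.0554 -0.0121
scene -0.048 16 [-0.0083  0.042 ] 0.054 -0.0108
scene -0.042 15 [-0.0071  0.0387] 0.047 -0.0095
scene -0.036 20 [-0.0041  0.0399] 0.0469 -0.011
scene -0.03 23 [-0.0041  0.0398] 0.046 -0.0092
scene -0.024 19 [-0.0049  0.0401] 0.046 -0.0093
scene -0.018 18 [-0.0033  0.0404] 0.0463 -0.0093
scene -0.012 5 [-0.0033  0.039 ] 0.042 -0.0048
scene -0.006 10 [-0.0021  0.0382] 0.0414 -0.005
side -0.072 24 [-0.0017  0.0431] 0.0558 -0.0122
side -0.066 22 [-0.0068  0.0423] 0.0545 -0.0125
side -0.06 17 [-0.0108  0.0434] 0.0558 -0.0139
side -0.054 14 [-0.0105  0.0443] 0.0553 -0.0133
side -0.048 8 [-0.0099  0.0368] 0.0461 -0.0124
side -0.042 11 [-0.0061  0.0383] 0.044 -0.0112
side -0.036 7 [-0.0043  0.0428] 0.0446 -0.0086
side -0.03 8 [-0.0064  0.0413] 0.0445 -0.0126
side -0.024 8 [-0.0052  0.0407] 0.0445 -0.0097
side -0.018 5 [-0.0061  0.0405] 0.0437 -0.0085
side -0.012 2 [-0.0027  0.0379] 0.038 -0.0054
```

It slid freely: the shoulder is now about 14 mm from the block. Push home gently.

```bash
python3 -m pendant '[[-0.03,0,0.01,0,0,0,1],[-0.06,0,0.01,0,0,0,1],[-0.08,0,0.005,0,0,0,1],[-0.1,0,0,0,0,0,1],[-0.12,0,0,0,0,0,1],[-0.12,0,0,0,0,0,1]]'
python3 - <<'E'
from h import *
yaw=6.1;u=np.array([np.cos(np.radians(yaw)),np.sin(np.radians(yaw)),0])
m=np.array([.5465,.318,.035]);w=np.array([-u[1],u[0],0])
delta(m-u*.0415+[0,0,.009],Rm(90+yaw,10))
P=cloud('scene',capture('scene')[1]).reshape(-1,3);L=np.c_[(P-m)@u,(P-m)@w,P[:,2]]
q=L[(L[:,2]>.025)&(L[:,2]<.056)&(L[:,0]>-.1)&(L[:,0]<-.001)&(abs(L[:,1])<.02)]
for x in np.arange(-.045,0,.005):
    k=q[abs(q[:,0]-x)<.0025]
    if len(k):print(round(x,3),len(k),k.mean(0)[1:].round(4),k[:,2].max().round(4),k[:,1].min().round(4))
E
```

```text
time_s: 14.1
position: [0.5022, 0.3223, 0.0978]
tcp_rot: [[-0.994, -0.104, 0.029], [-0.108, 0.979, -0.175], [-0.01, -0.177, -0.984]]
force: [-9.5, 0.7, 4.4]
opening: 0.007
grasp_force: 4.7
row [-0.0105  0.0023  0.0177] [-0.001   0.0031 -0.0001] t 14.1 op 0.007 gf 4.729282222688198 grasp [0.5036 0.3134 0.0476]
-0.045 14 [-0.009   0.0443] 0.0528 -0.0127
-0.04 23 [-0.0096  0.0441] 0.0559 -0.0133
-0.035 14 [-0.0099  0.0449] 0.056 -0.0123
-0.03 11 [-0.0091  0.0396] 0.0522 -0.0108
-0.025 10 [-0.0068  0.0394] 0.0471 -0.0103
-0.02 18 [-0.0053  0.0398] 0.0468 -0.0108
-0.015 16 [-0.0054  0.0399] 0.0466 -0.0103
-0.01 17 [-0.0044  0.0408] 0.0464 -0.01
-0.005 14 [-0.0047  0.0418] 0.0473 -0.0106
```

```bash
python3 -m pendant '[[-0.01,0,-0.02,0,-0.004,0,1],[-0.03,0,-0.03,0,-0.004,0,1],[-0.04,0,-0.03,0,-0.004,0,1],[-0.04,0,-0.03,0,-0.004,0,1]]'
python3 - <<'E'
from h import *
yaw=6.1;u=np.array([np.cos(np.radians(yaw)),np.sin(np.radians(yaw)),0])
m=np.array([.5465,.318,.035])
delta(m-u*.0415+[0,0,.009],Rm(90+yaw,10))
E
```

```text
time_s: 14.55
position: [0.5027, 0.3225, 0.1005]
tcp_rot: [[-0.994, -0.105, 0.024], [-0.108, 0.978, -0.179], [-0.005, -0.18, -0.984]]
force: [-18.7, 0.7, -2.7]
opening: 0.006
grasp_force: 9.0
row [-0.0078  0.0044  0.031 ] [-0.0022  0.0015  0.0001] t 14.55 op 0.006 gf 9.030556624575183 grasp [0.5039 0.3133 0.0503]
```

Home: twice the force moved it only 0.3 mm. Retreat and go above the screw.

```bash
python3 -m pendant '[[0.15,0,0,0,0,0,1],[0.15,-0.03,-0.17,0,0,0,1],[0.15,-0.07,-0.4,0,0,0,0.3],[0.15,-0.12,-0.65,0,0,0,0],[0.15,-0.12,-0.65,0,0,0,0]]' | head -3
python3 - <<'E'
from h import *
delta([.584,.322,.2],Rm(25,0))
E
```

```text
time_s: 15.05
position: [0.4844, 0.3224, 0.2432]
tcp_rot: [[-0.992, -0.103, 0.067], [-0.113, 0.98, -0.163], [-0.049, -0.169, -0.984]]
row [-0.4957 -0.0599 -0.0044] [-0.0371  0.0473  0.3947] t 15.05 op 0.192 gf 0.0 grasp [0.4879 0.3141 0.193 ]
```

```bash
python3 -m pendant '[[-0.5,-0.06,-0.02,-0.037,0.047,0.395,0],[-0.5,-0.06,-0.02,-0.037,0.047,0.395,0],[-0.5,-0.06,-0.02,-0.037,0.047,0.395,0],[-0.5,-0.06,-0.02,-0.037,0.047,0.395,0],[-0.5,-0.06,-0.02,-0.037,0.047,0.395,0],[-0.5,-0.06,-0.02,-0.037,0.047,0.395,0],[-0.5,-0.06,-0.02,-0.037,0.047,0.395,0],[-0.5,-0.06,-0.02,-0.037,0.047,0.395,0]]' | head -2
python3 -m pendant '[[0,0,0,0,0,0.04,0],[0,0,0,0,0,0.02,0],[0,0,0,0,0,0,0],[0,0,0,0,0,0,0]]' | head -2
python3 - <<'E'
from h import *
s=readout.read_state();im,d=capture('wrist');save('k',im);P=cloud('wrist',d,s).reshape(-1,3)
print(look_for('screw_grip','wrist')[:1],look_for('rod_head','wrist')[:1])
def rect(q,n):
    if len(q)>20:print(n,len(q),cv2.minAreaRect(q[:,:2].astype(np.float32)*1000),np.median(q[:,2]))
rect(P[(P[:,2]>.085)&(P[:,2]<.13)&(abs(P[:,0]-.585)<.03)&(abs(P[:,1]-.315)<.03)],'paddle')
rect(P[(P[:,2]>.105)&(P[:,2]<.13)&(abs(P[:,0]-.585)<.03)&(abs(P[:,1]-.315)<.03)],'paddletop')
rect(P[(abs(P[:,2]-.058)<.003)&(abs(P[:,0]-.575)<.045)&(abs(P[:,1]-.32)<.04)],'block')
yaw=6.1;u=np.array([np.cos(np.radians(yaw)),np.sin(np.radians(yaw)),0]);w=np.array([-u[1],u[0],0])
L=np.c_[(P-[.5465,.318,0])@u,(P-[.5465,.318,0])@w,P[:,2]]
q=L[(L[:,2]>.03)&(L[:,2]<.055)&(L[:,0]>-.08)&(L[:,0]<-.002)&(abs(L[:,1])<.02)]
print('head',len(q),q.min(0) if len(q) else 0,q.max(0) if len(q) else 0)
delta([.584,.322,.2],Rm(25,0))
E
```

```text
time_s: 15.85
position: [0.5814, 0.3203, 0.2448]
time_s: 16.25
position: [0.5811, 0.3203, 0.2448]
[{'extent': [253.9, 177.7, 275.2, 219.2], 'conf': 0.97}] [{'extent': [204.0, 151.8, 315.5, 205.6], 'conf': 0.6}]
paddle 418 ((584.45458984375, 323.9364013671875), (9.990774154663086, 33.1634635925293), 23.96758460998535) 0.10738681083666625
paddletop 349 ((584.5697021484375, 323.6981201171875), (9.915986061096191, 32.6253776550293), 23.83988380432129) 0.10784201528281376
block 1985 ((576.7836303710938, 322.6690979003906), (60.09174346923828, 46.45268249511719), 5.8708906173706055) 0.05757871001652398
head 531 [-0.03165022 -0.00942302  0.03157076] [-0.00204136  0.01318157  0.04650466]
row [-0.0012  0.0177 -0.0303] [-0.0069  0.0022  0.0164] t 16.4 op 0.497 gf 0.0 grasp [0.5798 0.3196 0.194 ]
```

View pics/k.png

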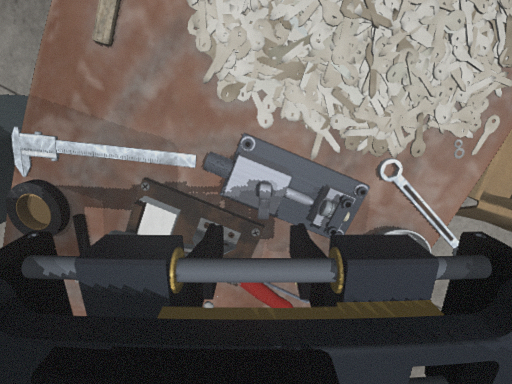

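The picture shows the rod head at (215,163) tight against the block, with the shank out at (300,195) past the far side. The paddle at (265,198) is lined up with the fingers. Next I go down and grip it.

```bash
python3 - <<'E'
from h import *
delta([.5845,.323,.098],Rm(24,0))
E
```

```text
row [0.0054 0.0333 0.4795] [-0.0068  0.0023  0.022 ] t 16.4 op 0.497 gf 0.0 grasp [0.5798 0.3196 0.194 ]
```

```bash
python3 -m pendant '[[0.005,0.033,0.1,-0.007,0.002,0.022,0],[0.005,0.033,0.25,-0.007,0.002,0.022,0],[0.005,0.033,0.4,-0.007,0.002,0.022,0],[0.005,0.033,0.48,-0.007,0.002,0.022,0],[0.005,0.033,0.48,-0.007,0.002,0.022,0],[0.005,0.033,0.48,-0.007,0.002,0.022,0]]' | head -2
python3 - <<'E'
from h import *
delta([.5845,.323,.098],Rm(24,0));print(readout.read_state()['force'])
E
```

```text
time_s: 17.0
position: [0.5846, 0.3232, 0.1496]
row [-0.0009 -0.001   0.0032] [0.0004 0.0002 0.0003] t 17.0 op 0.497 gf 0.0 grasp [0.5847 0.3232 0.0986]
[0.8071485  0.81539544 0.88513803]
```

```bash
python3 -m pendant '[[0,0,0,0,0,0,1],[0,0,0,0,0,0,1],[0,0,0,0,0,0,1],[0,0,0,0,0,0,1],[0,0,0,0,0,0,1],[0,0,0,0,0,0,1],[0,0,0,0,0,0,1]]'
python3 - <<'E'
from h import *
s=readout.read_state();print(s['force'],s['moment'],s['joint_positions'])
R=np.array(s['tcp_rot']);print(np.degrees(np.arctan2(R[1,1],R[0,1])))
E
```

```text
time_s: 17.7
position: [0.5841, 0.3231, 0.1495]
tcp_rot: [[-0.408, 0.913, 0.001], [0.913, 0.408, -0.0], [-0.001, 0.001, -1.0]]
force: [-0.3, -0.1, 3.0]
opening: 0.113
grasp_force: 30.0
[-0.33580995 -0.05785125  3.0120659 ] [-0.04318515  0.0830454  -0.0376506 ] [ 1.93889785e+01  4.31704939e+01  8.17583287e+01 -3.86399970e-02
  5.50313758e+01 -4.65859736e+00]
24.069721751609112
```

```bash
python3 -m pendant '[[0,0,0,0,0,0.045,1],[0,0,0,0,0,0.09,1],[0,0,0,0,0,0.135,1],[0,0,0.001,0,0,0.18,1],[0,0,0.001,0,0,0.225,1],[0,0,0.001,0,0,0.27,1],[0,0,0.002,0,0,0.315,1],[0,0,0.002,0,0,0.36,1]]'
python3 -m pendant '[[0,0,0,0,0,0.045,1],[0,0,0,0,0,0.09,1],[0,0,0,0,0,0.135,1],[0,0,0.001,0,0,0.17,1],[0,0,0.001,0,0,0.2,1],[0,0,0.001,0,0,0.2,1]]'
python3 - <<'E'
from h import *
s=readout.read_state();print(s['force'],s['moment'],s['joint_positions'])
R=np.array(s['tcp_rot']);print(np.degrees(np.arctan2(R[1,1],R[0,1])))
E
```

```text
time_s: 18.5
position: [0.5839, 0.3231, 0.1491]
tcp_rot: [[0.657, 0.754, 0.0], [0.754, -0.657, -0.0], [-0.0, 0.001, -1.0]]
force: [0.1, -0.4, 2.5]
opening: 0.113
grasp_force: 30.0
time_s: 19.1
position: [0.5839, 0.3232, 0.149]
tcp_rot: [[0.973, 0.23, 0.0], [0.23, -0.973, -0.0], [0.0, 0.0, -1.0]]
force: [-1.5, -0.0, 3.1]
opening: 0.111
grasp_force: 30.0
[-1.45400927 -0.0150919   3.14645292] [-0.05067714  0.34455585 -0.07233563] [ 1.93953070e+01  4.32021951e+01  8.17786935e+01 -1.88541810e-02
  5.50032561e+01  9.61368155e+01]
-76.73069923115766
```

```bash
python3 -m pendant '[[0,0,0,0,0,0.02,1],[0,0,0,0,0,0.04,1],[0,0,0,0,0,0.06,1],[0,0,0,0,0,0.07,1],[0,0,0,0,0,0.07,1]]' | head -1
cat > q.py <<'E'
from h import *
s=readout.read_state();print(s['force'],s['moment'],s['grasp_force'])
R=np.array(s['tcp_rot']);print(s['time_s'],np.degrees(np.arctan2(R[1,1],R[0,1])))
E
python3 q.py
```

```text
time_s: 19.6
[-1.32293634  0.33456335  3.92691167] [0.04079235 0.31574945 0.62407956] 30.0015258975327
19.6 -89.08619018270551
```

```bash
python3 -m pendant '[[0,0,0,0,0,0.015,1],[0,0,0,0,0,0.015,1],[0,0,0,0,0,0.015,1]]' | head -1
python3 q.py
```

```text
time_s: 19.9
[-0.70043324  1.02398781  5.07206003] [0.04671695 0.33974754 0.74384746] 32.328227156015075
19.9 -91.84731649063008
```

Seated: the moment rose to 0.74 N·m against 0.03 N·m of friction. Back off to yaw +6°, a quarter turn from the seat.

```bash
python3 -m pendant '[[0,0,0,0,0,-0.04,1],[0,0,0,0,0,-0.08,1],[0,0,0,0,0,-0.125,1],[0,0,-0.001,0,0,-0.17,1],[0,0,-0.001,0,0,-0.215,1],[0,0,-0.001,0,0,-0.26,1],[0,0,-0.002,0,0,-0.3,1],[0,0,-0.002,0,0,-0.3,1]]' | head -1
python3 q.py
python3 -m pendant '[[0,0,0,0,0,-0.04,1],[0,0,0,0,0,-0.08,1],[0,0,0,0,0,-0.125,1],[0,0,-0.001,0,0,-0.17,1],[0,0,-0.001,0,0,-0.21,1],[0,0,-0.001,0,0,-0.243,1],[0,0,-0.001,0,0,-0.243,1],[0,0,-0.001,0,0,-0.243,1]]' | tail -4
python3 q.py
```

```text
time_s: 20.7
[-1.46962916  0.91388091  3.30486026] [0.15220171 0.21827867 0.00700605] 29.998360639438033
20.7 -38.093814951707245
tcp_rot: [[-0.095, 0.995, 0.001], [0.995, 0.095, 0.0], [0.0, 0.001, -1.0]]
force: [-0.6, 2.0, 2.9]
opening: 0.114
grasp_force: 30.0
[-0.57919159  1.98958931  2.86303896] [0.28105    0.24242794 0.05195428] 30.0003672670573
21.5 5.46976930083176
```

```bash
python3 -m pendant '[[0,0,0,0,0,0,1],[0,0,0,0,0,0,1],[0,0,0,0,0,0,1]]' | head -1
python3 - <<'E'
from h import *
yaw=6.;u=np.array([np.cos(np.radians(yaw)),np.sin(np.radians(yaw)),0]);w=np.array([-u[1],u[0],0]);m=np.array([.5465,.318,0])
s=readout.read_state();im,d=capture('wrist');save('l',cv2.resize(im[90:290,130:390],None,fx=3,fy=3))
Q=cloud('wrist',d,dict(tcp_rot=np.eye(3),position=np.zeros(3))).reshape(-1,3)
q=Q[(abs(Q[:,1])<.012)&(abs(Q[:,0])<.025)&(Q[:,2]>.034)&(Q[:,2]<.046)]
if len(q)>10: print('paddle in tool',len(q),cv2.minAreaRect(q[:,:2].astype(np.float32)*1000))
for n in('scene','side'):
    P=cloud(n,capture(n)[1]).reshape(-1,3);L=np.c_[(P-m)@u,(P-m)@w,P[:,2]]
    q=L[(L[:,2]>.024)&(L[:,2]<.055)&(L[:,0]>-.08)&(L[:,0]<-.003)&(abs(L[:,1])<.016)];print(n,len(q),q.min(0),q.max(0))
print(s['qvel'],s['time_s'])
E
```

```text
time_s: 21.8
paddle in tool 772 ((1.5020208358764648, 3.192934036254883), (22.933198928833008, 33.175819396972656), 71.60175323486328)
scene 127 [-0.03455535 -0.0108594   0.02616417] [-0.00312319  0.01036207  0.04739777]
side 39 [-0.03335945 -0.01036179  0.02784158] [-0.0051175   0.00672967  0.04436464]
[-0.03221158 -0.00578177  0.05515571  0.08872835  0.00090535 -0.23666843] 21.8
```

View pics/l.png

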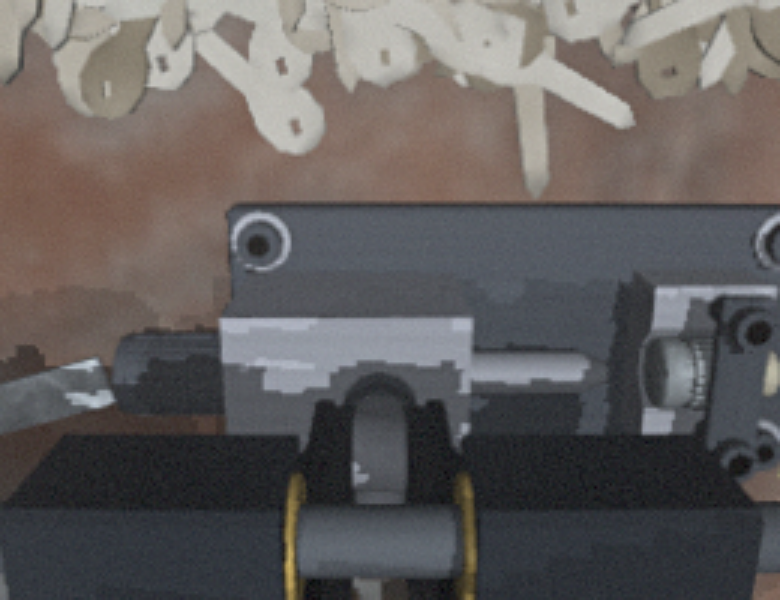

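The crop shows the rod head at (170,375) tight on the block, the nose at (605,375) short of the barrel, and the paddle held square between the pads at (380,450), a quarter turn across the bore. Hand in.

```bash
python3 -c "
from rig import bot
print(bot.hand_in())"
```

```text
the job is handed in; nothing more can be done
None
```

I handed the job in at about 22 s; by my last measurements the rod's head is up against the block, and the thumbscrew was seated, backed off a quarter turn and is still gripped at 30 N, though the hand-in call returned no verdict.

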